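Stow the test-rack tray

TASK

The equipment tray of the small rack cabinet is pulled out and locked. First fold the router's upright antenna down flat over the router so that it clears the opening; then press the release lever on the tray's right-hand slide down and, holding it down, start the tray inwards; then push the tray fully home, gently, without slamming it. Leave the drive lying on the tray and do not disturb the other things on the bench.

Things in the scene. Friction and masses are not known exactly. Their poses are not given: they have to be found in the camera images.
- cabinet: Dark steel bench rack cabinet, 280 deep (x), 332 wide (y), 156 high, fixed at varying places and yaws. Origin: on the bench under the middle of its open front face. Its +x points into the cabinet (the way the tray goes home), +y to the left for one facing the opening. The opening is 304 wide, 18 to 142 mm above the bench. A steel keeper at its right edge stops the lever's tooth.
- tray (a joint): Travel of the tray into the cabinet, m: 0 = pulled out and latched (start; the latch allows 4 mm of play), 0.18 = home, its front panel flush with the cabinet's face. About 3 N of friction, plus drag growing with speed (18 N per m/s). Grey front panel 300 wide, from 25 to 92 mm above the bench, its outer face 180 mm before the cabinet's face at the start.
- tray_handle (a point): Middle of the tray's bow handle: a steel bar 12 thick and 110 long, level, along the cabinet's y, 45 mm in front of the tray's front panel, its axis 82 mm above the bench. Moves with the tray; at home it is 45 mm before the cabinet's face. Pushing on its robot side moves the tray.
- antenna (a joint): Angle of the black paddle antenna on the router's left side, rad: 0 = upright, positive = leaning to the cabinet's -y (right), 1.5 = flat over the router (its stop), down to -0.45 = leaning outwards to the left. Stiff hinge (about 0.06 N m): stays where it is left. The paddle is 20 wide (along the cabinet's x), 11 thick, 126 long from the hinge axis. Standing, it hits the top edge of the opening.
- antenna_hinge (a point): Hinge axis of the antenna (parallel to the cabinet's x), 95 mm above the bench; moves with the tray.
- antenna_tip (a point): Free end of the antenna, 126 mm from the hinge axis.
- lever (a joint): Release lever, rad: 0 = up (latched), 0.17 = right down; springs back. A 161 mm steel blade along the tray's right side, pivoted at its robot end; its far end carries the latch tooth. The tooth clears the keeper from about 0.085 rad (pad 5 mm down); the stop is 10 mm down; 3 N on the pad starts it, 7 N holds it down. Once the tray is 25 mm in, the lever may be let go: the tray then runs free.
- lever_pad (a point): Centre of the top of the lever's ribbed thumb pad (aluminium, 44 along x by 34 along y), 85 mm above the bench, 57 mm from the pivot, 108 mm before the cabinet's face at the start. At the pad's +x end, 22 mm from this point, the metal turns up 15 mm above the pad: a finger that presses the pad can push the tray inwards against it.
- tray_bay (a point): Point on the tray's floor (36 mm above the bench), right of the router, about where the drive lies; moves with the tray. The tray is dark steel with low walls (top 60 mm above the bench); the opened router (blue board, 124 x 106, top 70 mm above the bench) is screwed onto its left part.
- drive: Loose grey portable drive, 112 x 72 x 18, lying on the tray right of the router. Origin: centre of its underside. It rides along.
- mouse: Black computer mouse, 108 x 60 x 36, on the bench left of the tray. Bystander. Origin: centre of underside.
- screwdriver: Screwdriver, 190 long, lying on the bench right of the tray. Bystander.
- adapter: Black power adapter, 115 x 55 x 34, on the bench. Bystander. Origin: centre of underside.
- mug: White mug, 80 across, 92 high, on the bench. Bystander. Origin: centre of underside.
- spare_antenna: Loose black paddle antenna, 190 long, 11 thick, lying on the bench. Bystander.
Not all that is in view belongs to the job. What is meant by the drive is not brown, and is the larger of those in its own colour.

How it is judged:
By the outcome, as a careful person would: the job done as asked, in the order asked, and still so for the second after the job is handed in, with the robot touching nothing.
It also fails if it takes over 58 s, if anything falls off the work surface, if the arm or the gripper's body presses on something with over 40 N, if the wrist force passes 120 N, or if a joint passes its speed limit or range.

ROBOT

A 6-joint arm with a two-finger parallel gripper is mounted at the origin on the work surface. World frame = base frame: x ahead of the robot, y to its left, z up, the work surface at z = 0. Lengths are in m, angles in degrees, forces in N, time in s.
With the tool pointing down it reaches from about 0.325 to 1 m from the base axis. Payload 5.1 kg.
Tool frame: the origin (TCP) lies between the finger pads; the fingertips stand 19 mm ahead of it and the grasp point (between the pads) is the TCP; z points along the fingers, y is the line along which they close (so a half turn about z gives the same grasp; the last joint's range is limited). The gripper opens to 85 mm and grips with 20 to 120 N. Pads are 22 mm wide; open, the fingers measure 114 mm over their backs; the gripper's body (76 mm by 85 mm) begins 54 mm behind the grasp point. The pads swing forward as they close: fully open they stand 13 mm farther back than shut.
Start: joints at [-71.54, 7.093, 94.555, -0, 78.352, -4.733], TCP at [0.256, -0.597, 0.25] pointing down, gripper open.
Joint ranges: [-149.61, 149.61], [-58.7, 133.49], [1.44, 155.28], [-77.14, 257.14], [18.33, 153.61], [-166.67, 166.67]. Speed limits (degrees/s): [147.25, 147.25, 180, 180, 180, 180].

INTERFACE

Orientations are given as a 3x3 rotation matrix whose columns are the frame's x, y, z axes.
In Python, from rig import r gives the robot as it stands.
- The arm moves only by the tool carry_out, never from a script. Its argument "moves" is a list of rows, each an object with "jaw": the opening, from 0 (shut) to 1 (fully open); "linear": the shift along the tool's x, y, z in units of 25 mm (1.0 is 25 mm), a list of three; "dr": the turn, a rotation vector about the tool's x, y, z in units of 10 degrees (1.0 is 10 degrees), a list of three. A call has 1 to 12 rows; each row is the pose to reach, as a shift and turn from the pose commanded when the call began, along the tool's axes at that moment; what a row does not reach only later rows make up. A row lasts 1/8 s, in which the tool goes at most 62.5 mm and 10.7 degrees, less where a joint would pass 70% of its speed; a pose out of reach is approached as far as the arm can. A call with a gripper value outside its range is refused whole. The fingers move at their own pace and stop on an object; "squeeze" is the grip in N (left out, the last holds). Time passes only in rows, so rows that repeat a pose let the fingers close. It gives the time, the measured TCP pose, the force, the opening and the grip force at its end, in the units of the state.
- r.read_state(): the state, without advancing time (a new reading comes with each control period).
- r.get_image(name): name is "scene" or "side" or "wrist"; returns a dict with "frame" (420x560x3 uint8, red, green, blue), "z_map" (420x560 float32, m along the optical axis (not along the pixel's ray), 0 where there is no reading), "fx", "fy", "cx", "cy" (pixels), "position" and "orientation" of the camera in the world; the wrist camera has in their place "mount" (4x4, takes a point from camera to tool coordinates, whose origin is the TCP and whose axes are the flange's). Camera axes: x right, y down, z forward; pixel columns grow to the right and rows downward; lengths in m; the calibration is good to about 2 mm. A picture is of the moment at which its call begins: read the wrist's pose just before it.
- r.close_job(): hands the job in; it is judged then, once.
The state is a dict: "clock": time; "joints": joint angles; "dq": joint speeds; "joint_torque": joint torques, N m; "ee_pos": TCP position; "tool_rot": TCP orientation; "ft_force": force on the tool from outside, world axes, zero at the start; "moment": the same for the moment, N m; "opening": finger opening in m; "finger_force": force on a finger pad.
Only numpy, scipy, OpenCV 4.12 (cv2) and the standard library are available. Lean on these libraries where they do the work, as an engineer would, in place of code of your own. Each camera call takes 0.05 s, during which the arm holds its last target. There are 200 camera calls.

## Working session

There is one attempt and no reset: what is moved stays moved. The work goes in short steps, Python scripts to look and compute and a tool call to move; the robot and the scene stay as the last step left them, time stands still between calls to the robot, and variables do not carry over. Pictures are saved under pics/ and viewed, at most 10 in all, crops included, and the job is handed in when it is done.

Besides the shell and the picture viewer there is one more tool, called after ">>>" as name(argument=value, ...) on one line, values as JSON. carry_out: Moves the arm, as the interface text tells. Its arguments: {"type":"object","properties":{"moves":{"type":"array"},"squeeze":{"type":"number"}},"required":["moves"]}

```bash
mkdir -p pics; ls; cat > h.py <<'E'
import numpy as np, cv2
from rig import r
def save(name,fn):
    im=r.get_image(name); np.savez('pics/'+fn+'.npz',**{k:v for k,v in im.items()})
    cv2.imwrite('pics/'+fn+'.png',im['frame'][:,:,::-1]); return im
def cloud(im):
    z=im['z_map']; v,u=np.mgrid[:z.shape[0],:z.shape[1]]
    P=np.stack([(u-im['cx'])/im['fx']*z,(v-im['cy'])/im['fy']*z,z],-1)
    W=P@np.array(im['orientation']).T+np.array(im['position']); W[z<=0]=np.nan; return W
E
python3 - <<'E'
from h import *
a=save('scene','scene1'); b=save('side','side1')
cv2.imwrite('pics/both.png',cv2.resize(np.vstack([a['frame'],b['frame']])[:,:,::-1],None,fx=.7,fy=.7))
s=r.read_state(); print(s)
print(a['position'],a['orientation'],b['position'],b['orientation'])
E
```

```text
pics
{'clock': 0.1, 'joints': array([-7.15388859e+01,  7.12904970e+00,  9.46262276e+01, -1.52216364e-03,
        7.83530965e+01, -4.73186011e+00]), 'dq': array([-0.10309292, -0.09668576, -0.22660815, -0.03826944, -0.06933989,
       -0.00431278]), 'joint_torque': array([ 3.16201185e-04, -4.24931610e+01, -3.66654217e+01, -8.63421087e-05,
        3.94632138e-03,  1.75293644e-05]), 'ee_pos': array([ 0.25579821, -0.59698295,  0.24918424]), 'tool_rot': array([[ 9.19181557e-01,  3.93833563e-01, -6.23638054e-04],
       [ 3.93834036e-01, -9.19179832e-01,  1.78590093e-03],
       [ 1.30112205e-04, -1.88717709e-03, -9.99998211e-01]]), 'ft_force': array([-0.19362818,  0.24046829,  0.53682454]), 'moment': array([ 0.00567482,  0.02420209, -0.08126634]), 'finger_force': 0.0, 'opening': 0.08554493964503393}
[ 0.95562645 -0.65251265  1.38464907] [[ 0.82167024  0.48671356 -0.29659387]
 [ 0.5697819  -0.68830989  0.44897448]
 [ 0.01437348 -0.53790279 -0.84288433]] [-0.09706932  0.71141109  0.87177802] [[-0.74139292 -0.41427171  0.52793512]
 [-0.67072753  0.43227505 -0.60271292]
 [ 0.02147373 -0.80094771 -0.5983491 ]]
```

View pics/scene1.png

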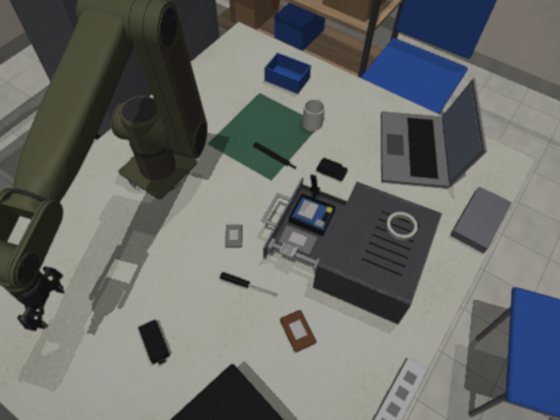

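View pics/side1.png

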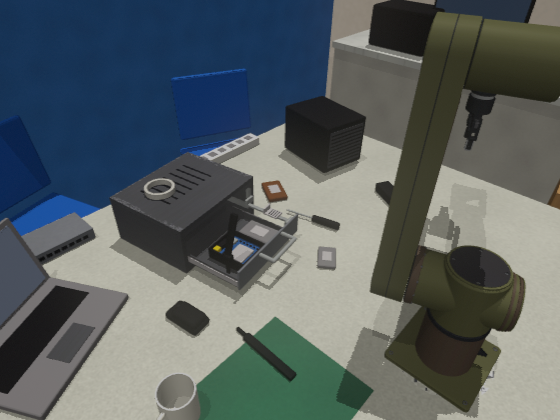

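The scene picture shows the cabinet around (380,250), with the tray out towards (290,225) and the antenna at (315,185). The side picture shows the tray at (245,245) and the antenna at (232,240). Next I'll fit the cabinet's pose from its top face.

```bash
python3 - <<'E'
from h import *
a=dict(np.load('pics/scene1.npz')); b=dict(np.load('pics/side1.npz'))
for n,i in(('scene',a),('side',b)):
    W=cloud(i); m=(abs(W[...,2]-.156)<.008)
    n_,l,st,c=cv2.connectedComponentsWithStats(m.astype(np.uint8))
    k=1+np.argmax(st[1:,4]); P=W[l==k]
    print(n,st[k],np.median(P[:,2]),cv2.minAreaRect(P[:,:2].astype(np.float32)*1000))
    print(cv2.boxPoints(cv2.minAreaRect(P[:,:2].astype(np.float32)*1000)))
A=cv2.resize(a['frame'][165:275,250:350],None,fx=5,fy=5,interpolation=cv2.INTER_CUBIC)
B=cv2.resize(b['frame'][185:295,185:305],None,fx=5,fy=5,interpolation=cv2.INTER_CUBIC)
cv2.imwrite('pics/cA.png',A[:,:,::-1]);cv2.imwrite('pics/cB.png',B[:,:,::-1])
E
```

```text
scene [ 317  182  126  125 8656] 0.15562367797727839 ((822.45703125, 111.99687957763672), (280.7545166015625, 339.6998291015625), 9.494823455810547)
[[655.9847   256.3635  ]
 [712.02106  -78.6826  ]
 [988.9294   -32.369736]
 [932.893    302.67636 ]]
side [ 109  152  144   82 5483] 0.15526641988966938 ((823.1785278320312, 114.61377716064453), (286.99407958984375, 337.09326171875), 9.536649703979492)
[[653.7401   257.0567  ]
 [709.58923  -75.37788 ]
 [992.61694  -27.829147]
 [936.7678   304.60544 ]]
```

View pics/cA.png

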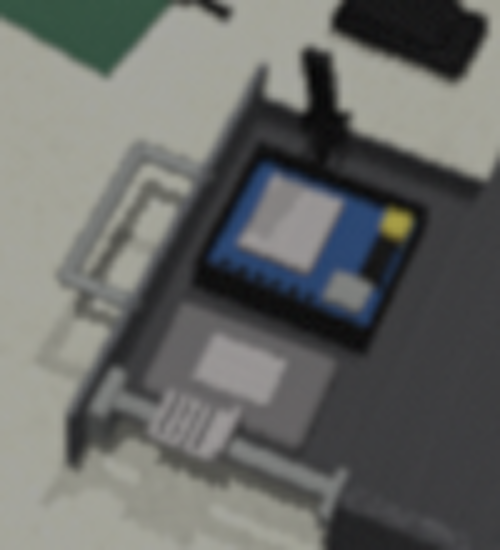

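View pics/cB.png

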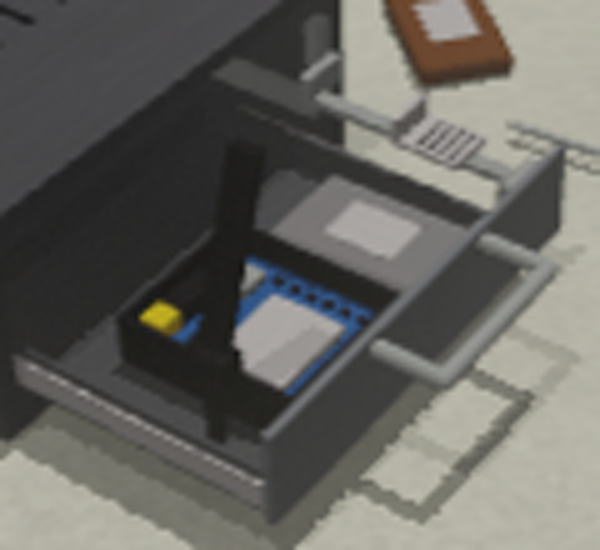

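Crop A shows the pad at about (287,249) in the full picture and the antenna tip at (313,175). Crop B shows the pad at about (274,213) and the antenna tip at (235,214). I'll convert these to the cabinet frame.

```bash
cat >> h.py <<'E'
YAW=np.radians(9.5); O=np.array([.684,.090,0]); c_,s_=np.cos(YAW),np.sin(YAW)
RC=np.array([[c_,-s_,0],[s_,c_,0],[0,0,1]])
def tocab(W): return (W-O)@RC
def toworld(p): return RC@np.array(p)+O
def ray(im,u,v,z):
    d=np.array(im['orientation'])@[(u-im['cx'])/im['fx'],(v-im['cy'])/im['fy'],1]
    p=np.array(im['position']); return tocab(p+d*(z-p[2])/d[2])*1000
E
python3 - <<'E'
from h import *
np.set_printoptions(precision=1,suppress=True)
a=dict(np.load('pics/scene1.npz')); b=dict(np.load('pics/side1.npz'))
for nm,i,px in(('A',a,dict(pad=(287.4,249,.085),tip=(313,175.4,.22),hinge=(315,195,.095),h1=(278,194,.082),h2=(263,220,.082))),
  ('B',b,dict(pad=(274,213,.085),tip=(234.6,214,.22),hinge=(230,259,.095),h1=(273.5,260,.082),h2=(295,238.5,.082)))):
    for k,(u,v,z) in px.items(): print(nm,k,ray(i,u,v,z))
    C=tocab(cloud(i))*1000
    x,y,z=C[...,0],C[...,1],C[...,2]
    m=(x>-178)&(x<0)&(y>20)&(y<180)&(z>105)&(z<240); P=C[m]
    print('ant',len(P),np.median(P,0),P.max(0),P.min(0))
    for z0 in range(105,235,10):
        Q=P[abs(P[:,2]-z0)<5]
        if len(Q): print(z0,len(Q),np.median(Q,0),Q[:,0].min(),Q[:,0].max())
    m=(x>-140)&(x<-80)&(y<-120)&(y>-220)&(z>77)&(z<110);P=C[m]
    print('pad',len(P),np.median(P,0),P.min(0),P.max(0))
    m=(x>-240)&(x<-200)&(y<120)&(y>-120)&(z>72)&(z<95);P=C[m]
    print('handle',len(P),np.median(P,0),P.min(0),P.max(0))
    m=(abs(z)<12)==0; m&=(x>-420)&(x<-250)&(abs(y)<400)&(z>5)&(z<140);P=C[m];print('other',len(P))
E
```

```text
A pad [-109.5 -120.1   85. ]
A tip [-118.5   77.   220. ]
A hinge [-109.5   97.2   95. ]
A h1 [-224.4   56.2   82. ]
A h2 [-224.4  -56.7   82. ]
ant 98 [-116.8   89.4  172.9] [ -0.2 137.9 220.3] [-129.1   70.7  105.2]
105 3 [-113.1  111.3  106.2] -119.73684007735547 -110.65859910729054
115 5 [-120.1  108.1  111.1] -126.19610773660767 -108.3014700781646
125 7 [-113.6  105.6  123.1] -125.64427479657559 -108.81730793322352
135 7 [-114.4  101.4  134.9] -124.03563149756468 -108.99260498165299
145 9 [-117.    98.7  145.5] -127.7224161069076 -0.1760317534931121
155 7 [-113.4   94.7  155.8] -127.00097718907821 -110.33430703637711
165 9 [-119.8   91.2  163.5] -126.83326091032716 -109.4891145136472
175 8 [-117.1   88.9  174.7] -126.96893764060385 -109.51876370872671
185 2 [-115.7   85.   185.9] -122.2467692986322 -109.12455378373535
195 9 [-113.9   81.6  192.4] -128.53580679304864 -109.65422710981966
205 9 [-120.3   77.3  205.3] -127.7101506026753 -110.19000033942241
215 22 [-116.6   79.2  213.4] -129.14200838813957 -109.21140829541471
225 1 [-125.8   70.7  220.3] -125.81086978733552 -125.8108
[... 697 characters left out ...]
 146.1] -130.2789044583059 -0.12118950189202064
155 44 [-113.8  106.7  155.2] -130.59022480469625 -0.043260986722772746
165 30 [-121.5  104.9  165.2] -130.5038693705809 -110.62045618832906
175 30 [-121.8  100.8  175.8] -130.27566260930257 -110.00656162496432
185 25 [-119.7   97.1  186. ] -128.93175687730835 -108.94082010528034
195 30 [-122.1   93.9  195.2] -129.0528613078869 -109.5458569137559
205 28 [-123.    89.9  205. ] -129.0931058849541 -111.15200155480586
215 24 [-121.2   88.2  213.5] -129.82161805305523 -111.3153670366764
pad 62 [-102.1 -126.5   85.2] [-139.5 -135.6   79.3] [ -82.7 -120.1  102.4]
handle 200 [-223.9   10.6   85.9] [-231.   -59.    77.2] [-200.5   63.4   91.1]
other 474
```

```bash
cat >> h.py <<'E'
def delta(p,mm=True):
    s=r.read_state(); R=s['tool_rot']; w=toworld(np.array(p)/1000)
    print('clock',s['clock'],'cab pos',tocab(s['ee_pos'])*1000,'units',R.T@(w-s['ee_pos'])/.025,'F',s['ft_force'])
    Rt=RC@np.diag([1,-1,-1]); print('dr/10deg',cv2.Rodrigues(R.T@Rt)[0].ravel()*18/np.pi)
E
python3 - <<'E'
from h import *
np.set_printoptions(precision=2,suppress=True)
delta([-119.5,145,320])
for n in('scene1','side1'):
    C=tocab(cloud(dict(np.load('pics/%s.npz'%n))))*1000
    x,y,z=C[...,0],C[...,1],C[...,2]
    # pad / lever extents and cabinet front face
    m=(x>-128)&(x<-90)&(y<-90)&(y>-180)&(abs(z-85)<4);P=C[m];print('pad y',np.percentile(P,[0,5,50,95,100],0)[:, :2].T)
    m=(x>-180)&(x<0)&(y<-90)&(y>-200)&(z>90)&(z<125);P=C[m];print('lip',len(P),P[:12])
E
```

```text
clock 0.1 cab pos [-535.71 -606.89  249.18] units [ 23.3  -25.28  -2.78] F [-0.19  0.24  0.54]
dr/10deg [-0.01  0.    1.37]
pad y [[-127.74 -126.08 -109.89  -92.13  -90.78]
 [-139.88 -138.5  -122.79 -107.26 -104.79]]
lip 82 [[-178.83  -92.43   94.65]
 [-177.57  -95.05   93.45]
 [-174.69  -93.83   93.71]
 [-172.99  -97.4    94.29]
 [-174.94 -100.52   91.47]
 [-178.87 -106.71   91.95]
 [-176.54 -104.38   90.06]
 [-173.52 -103.47   90.92]
 [-178.68 -114.26   91.46]
 [-174.97 -114.79   95.13]
 [-173.44 -110.82   90.02]
 [-177.32 -117.07   90.69]]
pad y [[-127.89 -126.81 -110.25  -91.29  -90.14]
 [-135.63 -134.1  -116.76 -101.13  -99.62]]
lip 82 [[  -0.   -153.16  123.83]
 [  -1.01 -146.34  124.13]
 [  -0.7  -157.35  114.  ]
 [  -1.12 -135.    115.08]
 [  -0.4  -135.78  110.47]
 [  -2.1  -138.83  109.4 ]
 [  -0.25 -157.43   98.07]
 [  -0.47 -157.     94.43]
 [  -1.1  -150.44   90.52]
 [  -1.54 -138.94   93.41]
 [  -5.44 -139.12   94.86]
 [  -7.91 -141.19   94.64]]
```

>>> carry_out(moves=[{"jaw": 0,"linear": [1,-1,-2],"dr": [0,0,0.3]},{"jaw": 0,"linear": [2.5,-2.6,-3],"dr": [0,0,0.6]},{"jaw": 0,"linear": [4,-4.3,-3],"dr": [0,0,1]},{"jaw": 0,"linear": [5.6,-6,-3],"dr": [0,0,1.37]},{"jaw": 0,"linear": [7.2,-7.7,-3],"dr": [0,0,1.37]},{"jaw": 0,"linear": [8.8,-9.4,-3],"dr": [0,0,1.37]},{"jaw": 0,"linear": [10.4,-11.1,-3],"dr": [0,0,1.37]},{"jaw": 0,"linear": [12,-12.8,-3],"dr": [0,0,1.37]},{"jaw": 0,"linear": [13.6,-14.5,-3],"dr": [0,0,1.37]},{"jaw": 0,"linear": [15.2,-16.2,-3],"dr": [0,0,1.37]},{"jaw": 0,"linear": [16.5,-17.7,-3],"dr": [0,0,1.37]},{"jaw": 0,"linear": [17,-18.3,-3],"dr": [0,0,1.37]}])

```text
clock: 1.6
ee_pos: [0.4665, -0.0071, 0.3248]
tool_rot: [[0.986, 0.168, -0.001], [0.168, -0.986, 0.0], [-0.001, -0.001, -1.0]]
ft_force: [0.0, -0.6, 0.8]
opening: 0.0001
finger_force: 0.0
```

```bash
python3 -c "
from h import *
np.set_printoptions(precision=2,suppress=True)
delta([-119.5,145,320]); print(r.read_state()['opening'])"
```

```text
clock 1.6 cab pos [-230.52  -59.88  324.79] units [ 4.47 -8.18  0.19] F [ 0.03 -0.65  0.81]
dr/10deg [-0.    0.    0.02]
5.9095631607579507e-05
```

>>> carry_out(moves=[{"jaw": 0,"linear": [0.8,-1.4,0],"dr": [0,0,0]},{"jaw": 0,"linear": [1.7,-3.1,0],"dr": [0,0,0]},{"jaw": 0,"linear": [2.6,-4.8,0],"dr": [0,0,0]},{"jaw": 0,"linear": [3.5,-6.5,0],"dr": [0,0,0]},{"jaw": 0,"linear": [4.3,-7.9,0],"dr": [0,0,0]},{"jaw": 0,"linear": [4.45,-8.2,0.5],"dr": [0,0,0]},{"jaw": 0,"linear": [4.45,-8.2,1.8],"dr": [0,0,0]},{"jaw": 0,"linear": [4.45,-8.2,3.2],"dr": [0,0,0]},{"jaw": 0,"linear": [4.45,-8.2,4.5],"dr": [0,0,0]},{"jaw": 0,"linear": [4.45,-8.2,5.2],"dr": [0,0,0]},{"jaw": 0,"linear": [4.45,-8.2,5.3],"dr": [0,0,0]},{"jaw": 0,"linear": [4.45,-8.2,5.3],"dr": [0,0,0]}])

```text
clock: 3.1
ee_pos: [0.543, 0.2109, 0.194]
tool_rot: [[0.986, 0.165, 0.002], [0.165, -0.986, 0.0], [0.002, -0.0, -1.0]]
ft_force: [0.4, -0.1, 0.2]
opening: -0.0004
finger_force: 0.0
```

```bash
python3 - <<'E'
from h import *
np.set_printoptions(precision=2,suppress=True)
s=r.read_state(); c=tocab(s['ee_pos'])*1000; print(s['clock'],c,s['ft_force'])
im=save('side','side2')
cv2.imwrite('pics/cB2.png',cv2.resize(im['frame'][165:295,175:315],None,fx=4,fy=4,interpolation=cv2.INTER_CUBIC)[:,:,::-1])
for t in np.arange(.3,1.52,.1):
    y=120-80*np.sin(t)+5.5*np.cos(t)+14.5; z=95+80*np.cos(t)+5.5*np.sin(t)+19
    print(round(t,2),np.array([(-119.5-c[0]),-(y-c[1]),-(z-c[2])])/25)
E
```

```text
3.1 [-119.16  142.53  193.97] [ 0.42 -0.07  0.19]
0.3 [-0.01  1.06  0.08]
0.4 [-0.01  1.36  0.17]
0.5 [-0.01  1.66  0.29]
0.6 [-0.01  1.95  0.43]
0.7 [-0.01  2.21  0.61]
0.8 [-0.01  2.46  0.81]
0.9 [-0.01  2.69  1.04]
1.0 [-0.01  2.9   1.28]
1.1 [-0.01  3.07  1.55]
1.2 [-0.01  3.22  1.83]
1.3 [-0.01  3.35  2.13]
1.4 [-0.01  3.44  2.44]
1.5 [-0.01  3.5   2.75]
```

View pics/cB2.png

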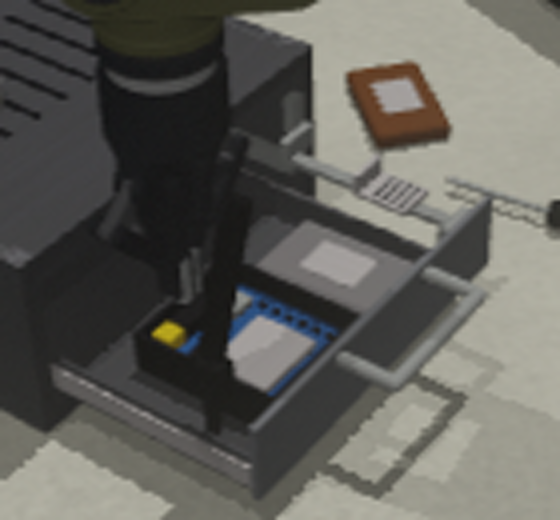

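The picture shows the fingertips at about (187,290) in the crop, left of the antenna at (225,250). I'll check that by projecting where they should appear.

```bash
python3 - <<'E'
from h import *
im=dict(np.load('pics/side2.npz'))
for p in ([-119,142,175],[-119,142,250],[-119.5,83,215],[-119.5,120,95]):
    q=np.array(im['orientation']).T@(toworld(np.array(p)/1000)-im['position'])
    u=im['fx']*q[0]/q[2]+im['cx'];v=im['fy']*q[1]/q[2]+im['cy']; print(p,(u-175)*4,(v-165)*4,q[2])
C=tocab(cloud(im))*1000
for (a,b) in ((187,280),(187,240),(230,240),(160,200)): print(a,b,C[165+b//4,175+a//4])
E
```

```text
[-119, 142, 175] 180.9605920611034 290.0508358306532 1.0568933479621763
[-119, 142, 250] 172.87057832924393 196.44962091946354 1.0120171654270802
[-119.5, 83, 215] 235.9920212179636 193.40140795053276 1.072962083163798
[-119.5, 120, 95] 210.24627240358052 362.76175816866566 1.1195454597426757
187 280 [-130.14882414  150.64545134  194.84628714]
187 240 [-129.94615687  147.3925277   224.56044869]
230 240 [-121.85220657   96.55719183  186.55457579]
160 200 [-130.21331318  165.57255128  267.29512991]
```

>>> carry_out(moves=[{"jaw": 0,"linear": [0,0.6,0.05],"dr": [0,0,0]},{"jaw": 0,"linear": [0,1.06,0.1],"dr": [0,0,0]},{"jaw": 0,"linear": [0,1.36,0.17],"dr": [0,0,0]},{"jaw": 0,"linear": [0,1.66,0.29],"dr": [0,0,0]},{"jaw": 0,"linear": [0,1.95,0.43],"dr": [0,0,0]},{"jaw": 0,"linear": [0,2.21,0.61],"dr": [0,0,0]},{"jaw": 0,"linear": [0,2.46,0.81],"dr": [0,0,0]},{"jaw": 0,"linear": [0,2.69,1.04],"dr": [0,0,0]},{"jaw": 0,"linear": [0,2.9,1.28],"dr": [0,0,0]},{"jaw": 0,"linear": [0,3.07,1.55],"dr": [0,0,0]},{"jaw": 0,"linear": [0,3.22,1.83],"dr": [0,0,0]},{"jaw": 0,"linear": [0,3.25,1.9],"dr": [0,0,0]}])

```text
clock: 4.65
ee_pos: [0.5553, 0.1305, 0.1444]
tool_rot: [[0.986, 0.165, -0.001], [0.165, -0.986, -0.0], [-0.001, -0.0, -1.0]]
ft_force: [0.7, 0.1, 0.7]
opening: -0.0
finger_force: 0.3
```

```bash
python3 - <<'E'
from h import *
np.set_printoptions(precision=2,suppress=True)
delta([-119.5,55,125])
for n in('side','scene'):
    im=save(n,n+'3')
    C=tocab(cloud(im))*1000;x,y,z=C[...,0],C[...,1],C[...,2]
    for y0 in range(-10,130,10):
        P=C[(x>-128)&(x<-112)&(abs(y-y0)<5)&(z>75)&(z<170)]
        if len(P):print(n,y0,len(P),np.median(P[:,2]),P[:,2].max())
E
```

```text
clock 4.65 cab pos [-120.2    61.22  144.38] units [0.03 0.25 0.78] F [0.75 0.08 0.73]
dr/10deg [-0.    0.01 -0.  ]
side 10 15 141.464144890883 144.2932809963502
side 20 19 139.33608117962427 143.9468722360835
side 30 22 133.6379978708273 139.29971297063258
side 40 13 130.44759893113124 133.5458733673519
side 50 7 127.01084175468924 140.27734678969338
side 60 5 120.0203264689631 163.565675369983
side 70 32 124.9303063172164 157.2885742312833
side 80 45 138.29325810452264 164.51063103924167
side 90 21 112.13653328326112 115.60885244116747
side 100 26 107.43064553312487 111.9751831194139
side 110 19 104.69905280561487 109.23462271249463
side 120 16 101.72778608094336 104.15253333214014
scene -10 1 76.03093857031129 76.03093857031129
scene 0 11 138.41931508960937 146.8563955861002
scene 10 11 140.4051568034803 143.8248324953617
scene 20 9 137.90410047358526 138.31370481681415
scene 30 10 134.06076844448933 137.25541765079763
scene 40 12 130.6156194364686 142.21142856903168
scene 50 15 131.35586380358276 150.63249133743372
scene 70 1 118.11766818281156 118.11766818281156
scene 90 3 112.31847722386678 113.66352450687778
scene 100 5 110.11104744999089 110.52428113251844
scene 110 5 104.37909877756924 105.86184628958817
scene 120 6 102.30401984997283 104.69553796884479
```

>>> carry_out(moves=[{"jaw": 0,"linear": [0,0.2,0.2],"dr": [0,0,0]},{"jaw": 0,"linear": [0,0.4,0.4],"dr": [0,0,0]},{"jaw": 0,"linear": [0,0.5,0.6],"dr": [0,0,0]},{"jaw": 0,"linear": [0,0.5,0.72],"dr": [0,0,0]},{"jaw": 0,"linear": [0,0.5,0.8],"dr": [0,0,0]},{"jaw": 0,"linear": [0,0.5,0.84],"dr": [0,0,0]},{"jaw": 0,"linear": [0,0.5,0.84],"dr": [0,0,0]}])

```text
clock: 5.62
ee_pos: [0.5579, 0.1184, 0.1248]
tool_rot: [[0.986, 0.165, -0.0], [0.165, -0.986, -0.0], [-0.0, 0.0, -1.0]]
ft_force: [-1.7, -1.9, 5.3]
opening: -0.0002
finger_force: 2.0
```

>>> carry_out(moves=[{"jaw": 0,"linear": [0,0,-1],"dr": [0,0,0]},{"jaw": 0,"linear": [0,0,-2.5],"dr": [0,0,0]},{"jaw": 0,"linear": [0.1,1.5,-3],"dr": [0,0,0]},{"jaw": 0,"linear": [0.3,3.2,-3],"dr": [0,0,0]},{"jaw": 0,"linear": [0.5,5,-3],"dr": [0,0,0]},{"jaw": 0,"linear": [0.7,6.4,-3],"dr": [0,0,0]},{"jaw": 0,"linear": [0.7,6.75,-2],"dr": [0,0,0]},{"jaw": 0,"linear": [0.7,6.75,-1],"dr": [0,0,0]},{"jaw": 0,"linear": [0.7,6.75,0],"dr": [0,0,0]},{"jaw": 0,"linear": [0.7,6.75,0],"dr": [0,0,0]}])

```text
clock: 6.88
ee_pos: [0.6011, -0.0446, 0.1214]
tool_rot: [[0.986, 0.165, -0.005], [0.165, -0.986, 0.001], [-0.005, -0.002, -1.0]]
ft_force: [0.7, 0.2, 0.4]
opening: 0.0001
finger_force: 0.0
```

```bash
python3 - <<'E'
from h import *
np.set_printoptions(precision=2,suppress=True)
delta([-102,-120,104])
a=save('side','side4');b=save('scene','scene4')
for im in(a,b):
    C=tocab(cloud(im))*1000;x,y,z=C[...,0],C[...,1],C[...,2]
    for y0 in (0,20,40,60,80,100,120):
        P=C[(x>-127)&(x<-112)&(abs(y-y0)<6)&(z>75)&(z<200)]
        if len(P):print(y0,len(P),np.median(P[:,2]))
A=cv2.resize(a['frame'][175:295,180:310],None,fx=4,fy=4,interpolation=cv2.INTER_CUBIC)[:480]
B=cv2.resize(b['frame'][165:285,250:320],None,fx=4,fy=4,interpolation=cv2.INTER_CUBIC)
cv2.imwrite('pics/c4.png',np.hstack([A,B])[:,:,::-1])
E
```

```text
clock 6.875 cab pos [-104.03 -119.07  121.36] units [0.08 0.04 0.69] F [0.71 0.19 0.4 ]
dr/10deg [-0.01  0.03 -0.  ]
0 7 108.50428907004839
20 16 107.19468235359142
40 17 105.27595351597519
60 18 104.88267260303347
80 17 103.19192864432902
100 21 100.95399635209357
120 15 101.92947363862514
40 4 104.58922194912978
60 2 104.39658132166973
```

View pics/c4.png

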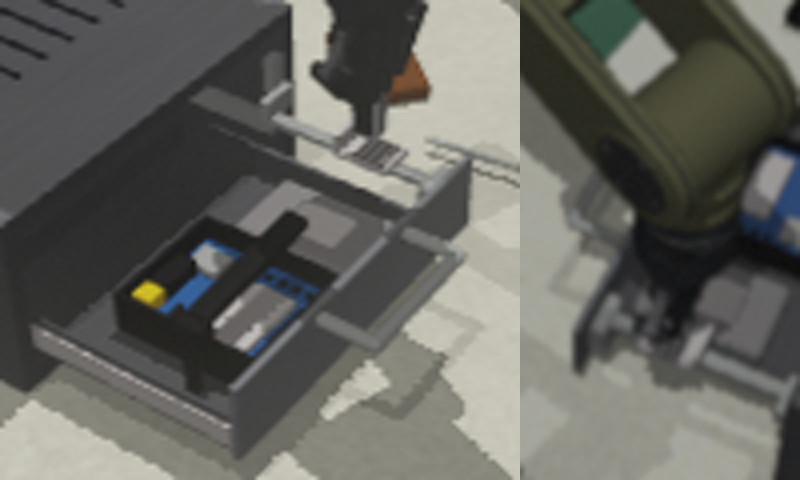

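The left crop shows the antenna lying flat over the router around (230,280), and depth gives a slope of about 0.07, so it is at its stop. The fingers are just above the lever pad at (370,150). Next I'll press the lever.

>>> carry_out(moves=[{"jaw": 0,"linear": [0,0,0.3],"dr": [0,0,0]},{"jaw": 0,"linear": [0,0,0.6],"dr": [0,0,0]},{"jaw": 0,"linear": [0,0,0.75],"dr": [0,0,0]},{"jaw": 0,"linear": [0,0,0.85],"dr": [0,0,0]},{"jaw": 0,"linear": [0,0,0.95],"dr": [0,0,0]},{"jaw": 0,"linear": [0,0,1.0],"dr": [0,0,0]},{"jaw": 0,"linear": [0,0,1.0],"dr": [0,0,0]}])

```text
clock: 7.85
ee_pos: [0.6031, -0.045, 0.0997]
tool_rot: [[0.986, 0.165, 0.001], [0.165, -0.986, 0.0], [0.001, -0.0, -1.0]]
ft_force: [-1.4, 0.4, 3.9]
opening: 0.0001
finger_force: 2.0
```

```bash
python3 -c "
from h import *
np.set_printoptions(precision=2,suppress=True)
delta([-102,-120,94]);a=save('side','side5')
cv2.imwrite('pics/c5.png',cv2.resize(a['frame'][175:255,230:310],None,fx=6,fy=6,interpolation=cv2.INTER_CUBIC)[:,:,::-1])"
```

```text
clock 7.85 cab pos [-102.04 -119.75   99.74] units [0.   0.01 0.23] F [-1.42  0.37  3.95]
dr/10deg [-0. -0. -0.]
```

View pics/c5.png

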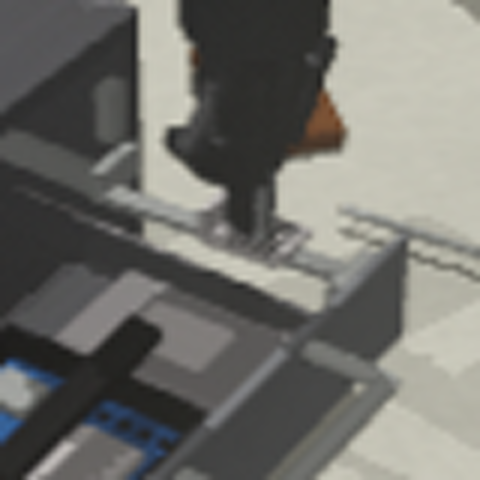

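The fingers press on the pad at (250,235), just behind the upturned lip at (215,215). I'll press down to the stop and start the tray inwards.

>>> carry_out(moves=[{"jaw": 0,"linear": [0,0,0.12],"dr": [0,0,0]},{"jaw": 0,"linear": [0,0,0.24],"dr": [0,0,0]},{"jaw": 0,"linear": [0,0,0.28],"dr": [0,0,0]},{"jaw": 0,"linear": [0.1,0,0.28],"dr": [0,0,0]},{"jaw": 0,"linear": [0.2,0,0.28],"dr": [0,0,0]},{"jaw": 0,"linear": [0.3,0,0.28],"dr": [0,0,0]},{"jaw": 0,"linear": [0.4,0,0.28],"dr": [0,0,0]},{"jaw": 0,"linear": [0.5,0,0.28],"dr": [0,0,0]}])

```text
clock: 8.9
ee_pos: [0.6163, -0.0429, 0.0944]
tool_rot: [[0.986, 0.165, 0.002], [0.165, -0.986, 0.0], [0.002, 0.0, -1.0]]
ft_force: [-3.4, 2.4, 11.0]
opening: 0.0
finger_force: 5.4
```

>>> carry_out(moves=[{"jaw": 0,"linear": [0.15,0,0],"dr": [0,0,0]},{"jaw": 0,"linear": [0.3,0,0],"dr": [0,0,0]},{"jaw": 0,"linear": [0.45,0,0],"dr": [0,0,0]},{"jaw": 0,"linear": [0.6,0,0],"dr": [0,0,0]},{"jaw": 0,"linear": [0.75,0,0],"dr": [0,0,0]},{"jaw": 0,"linear": [0.9,0,0],"dr": [0,0,0]},{"jaw": 0,"linear": [1.05,0,0],"dr": [0,0,0]},{"jaw": 0,"linear": [1.2,0,0],"dr": [0,0,0]}])

```text
clock: 9.9
ee_pos: [0.6458, -0.0379, 0.0945]
tool_rot: [[0.986, 0.165, 0.002], [0.165, -0.986, 0.0], [0.002, 0.0, -1.0]]
ft_force: [-4.1, 1.7, 11.7]
opening: -0.0003
finger_force: 5.3
```

```bash
cat >> h.py <<'E'
def tray(im):
    C=tocab(cloud(im))*1000;x,y,z=C[...,0],C[...,1],C[...,2]
    P=C[(x>-260)&(x<-30)&(abs(y)<45)&(z>78)&(z<92)]
    # bar = points well before the panel: report x percentiles
    print('bar x min/5/25/50',np.percentile(P[:,0],[0,5,25,50]),len(P))
E
python3 -c "
from h import *
np.set_printoptions(precision=2,suppress=True)
delta([-102,-120,94])
for f in('side1','side5'): tray(dict(np.load('pics/'+f+'.npz')))
tray(save('side','side6'))"
```

```text
clock 9.9 cab pos [ -58.78 -119.83   94.46] units [-1.73  0.01  0.02] F [-4.05  1.66 11.73]
dr/10deg [ 0.   -0.01 -0.  ]
bar x min/5/25/50 [-231.05 -229.55 -226.65 -221.51] 183
bar x min/5/25/50 [-230.69 -229.57 -226.88 -220.57] 190
bar x min/5/25/50 [-188.26 -186.5  -184.25 -178.95] 192
```

>>> carry_out(moves=[{"jaw": 0,"linear": [-0.15,0,-0.2],"dr": [0,0,0]},{"jaw": 0,"linear": [-0.2,0,-1.2],"dr": [0,0,0]},{"jaw": 0,"linear": [-0.4,-0.2,-2.6],"dr": [0,0,0]},{"jaw": 0,"linear": [-1.8,-1.2,-3],"dr": [0,0,0]},{"jaw": 0,"linear": [-3.3,-2.4,-3],"dr": [0,0,0]},{"jaw": 0,"linear": [-4.8,-3.6,-3],"dr": [0,0,0]},{"jaw": 0,"linear": [-6.1,-4.7,-3],"dr": [0,0,0]},{"jaw": 0,"linear": [-6.3,-4.8,-2.2],"dr": [0,0,0]},{"jaw": 0,"linear": [-6.3,-4.8,-1.2],"dr": [0,0,0]},{"jaw": 0,"linear": [-6.3,-4.8,-0.2],"dr": [0,0,0]},{"jaw": 0,"linear": [-6.3,-4.8,0.25],"dr": [0,0,0]},{"jaw": 0,"linear": [-6.3,-4.8,0.25],"dr": [0,0,0]}])

```text
clock: 11.45
ee_pos: [0.4692, 0.054, 0.0846]
tool_rot: [[0.986, 0.165, -0.003], [0.165, -0.986, -0.0], [-0.003, -0.0, -1.0]]
ft_force: [0.2, 0.6, 1.3]
opening: 0.0001
finger_force: 0.0
```

```bash
python3 -c "
from h import *
np.set_printoptions(precision=2,suppress=True)
delta([-199.5,0,88])
tray(save('scene','scene7'))
a=save('side','side7');tray(a)
cv2.imwrite('pics/c7.png',cv2.resize(a['frame'][150:300,160:330],None,fx=4,fy=4,interpolation=cv2.INTER_CUBIC)[:,:,::-1])"
```

```text
clock 11.45 cab pos [-217.83   -0.04   84.64] units [ 0.73 -0.   -0.14] F [0.22 0.55 1.3 ]
dr/10deg [-0.    0.01 -0.  ]
bar x min/5/25/50 [-217.24 -209.22 -185.51 -180.73] 131
bar x min/5/25/50 [-229.34 -226.99 -189.05 -160.05] 172
```

View pics/c7.png

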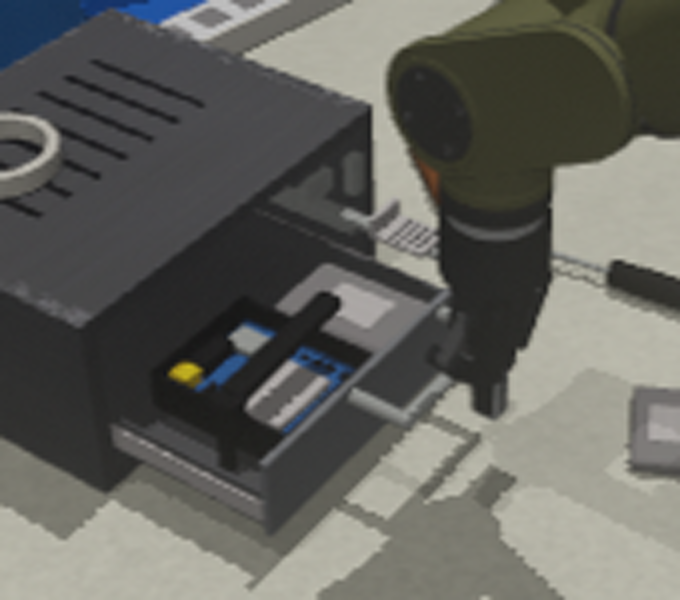

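The gripper stands in front of the handle with its fingers at (490,400), and the bar is at (410,410). The tray is partly in, with the drive and antenna in place. Next I'll push gently.

>>> carry_out(moves=[{"jaw": 0,"linear": [0.3,0,0],"dr": [0,0,0]},{"jaw": 0,"linear": [0.55,0,0],"dr": [0,0,0]},{"jaw": 0,"linear": [0.7,0,0],"dr": [0,0,0]},{"jaw": 0,"linear": [0.85,0,0],"dr": [0,0,0]},{"jaw": 0,"linear": [1.05,0,0],"dr": [0,0,0]},{"jaw": 0,"linear": [1.3,0,0],"dr": [0,0,0]},{"jaw": 0,"linear": [1.55,0,0],"dr": [0,0,0]},{"jaw": 0,"linear": [1.8,0,0],"dr": [0,0,0]},{"jaw": 0,"linear": [2.05,0,0],"dr": [0,0,0]},{"jaw": 0,"linear": [2.3,0,0],"dr": [0,0,0]},{"jaw": 0,"linear": [2.55,0,0],"dr": [0,0,0]},{"jaw": 0,"linear": [2.8,0,0],"dr": [0,0,0]}])

```text
clock: 13.05
ee_pos: [0.539, 0.066, 0.0859]
tool_rot: [[0.986, 0.165, -0.0], [0.165, -0.986, 0.0], [-0.0, -0.0, -1.0]]
ft_force: [-3.7, -0.4, 1.2]
opening: -0.0
finger_force: 2.0
```

>>> carry_out(moves=[{"jaw": 0,"linear": [0.25,0,0],"dr": [0,0,0]},{"jaw": 0,"linear": [0.5,0,0],"dr": [0,0,0]},{"jaw": 0,"linear": [0.75,0,0],"dr": [0,0,0]},{"jaw": 0,"linear": [1.0,0,0],"dr": [0,0,0]},{"jaw": 0,"linear": [1.25,0,0],"dr": [0,0,0]},{"jaw": 0,"linear": [1.5,0,0],"dr": [0,0,0]},{"jaw": 0,"linear": [1.75,0,0],"dr": [0,0,0]},{"jaw": 0,"linear": [2.0,0,0],"dr": [0,0,0]},{"jaw": 0,"linear": [2.25,0,0],"dr": [0,0,0]},{"jaw": 0,"linear": [2.45,0,0],"dr": [0,0,0]},{"jaw": 0,"linear": [2.6,0,0],"dr": [0,0,0]},{"jaw": 0,"linear": [2.7,0,0],"dr": [0,0,0]}])

```text
clock: 14.55
ee_pos: [0.6055, 0.0771, 0.086]
tool_rot: [[0.986, 0.165, 0.0], [0.165, -0.986, 0.0], [0.0, -0.0, -1.0]]
ft_force: [-3.7, 1.3, -0.6]
opening: 0.0001
finger_force: 1.7
```

```bash
python3 -c "
from h import *
np.set_printoptions(precision=2,suppress=True)
delta([-62,0,86])"
```

```text
clock 14.55 cab pos [-79.53   0.25  86.01] units [0.7  0.01 0.  ] F [-3.71  1.27 -0.61]
dr/10deg [-0. -0. -0.]
```

Force is steady at 3.7 N with about 17 mm to go, so I'll creep the rest.

>>> carry_out(moves=[{"jaw": 0,"linear": [0.1,0,0],"dr": [0,0,0]},{"jaw": 0,"linear": [0.2,0,0],"dr": [0,0,0]},{"jaw": 0,"linear": [0.28,0,0],"dr": [0,0,0]},{"jaw": 0,"linear": [0.36,0,0],"dr": [0,0,0]},{"jaw": 0,"linear": [0.43,0,0],"dr": [0,0,0]},{"jaw": 0,"linear": [0.5,0,0],"dr": [0,0,0]},{"jaw": 0,"linear": [0.56,0,0],"dr": [0,0,0]},{"jaw": 0,"linear": [0.62,0,0],"dr": [0,0,0]},{"jaw": 0,"linear": [0.66,0,0],"dr": [0,0,0]},{"jaw": 0,"linear": [0.7,0,0],"dr": [0,0,0]}])

```text
clock: 15.8
ee_pos: [0.6226, 0.0799, 0.0861]
tool_rot: [[0.986, 0.165, 0.0], [0.165, -0.986, -0.0], [-0.0, 0.0, -1.0]]
ft_force: [-2.9, 0.7, -0.8]
opening: -0.0
finger_force: 1.6
```

>>> carry_out(moves=[{"jaw": 0,"linear": [0.04,0,0],"dr": [0,0,0]},{"jaw": 0,"linear": [0.08,0,0],"dr": [0,0,0]},{"jaw": 0,"linear": [0.12,0,0],"dr": [0,0,0]},{"jaw": 0,"linear": [0.16,0,0],"dr": [0,0,0]},{"jaw": 0,"linear": [0.2,0,0],"dr": [0,0,0]},{"jaw": 0,"linear": [0.2,0,0],"dr": [0,0,0]}])

```text
clock: 16.55
ee_pos: [0.6246, 0.0803, 0.0859]
tool_rot: [[0.986, 0.165, -0.009], [0.165, -0.986, -0.001], [-0.009, -0.0, -1.0]]
ft_force: [-14.4, -1.8, 7.5]
opening: 0.0
finger_force: 7.5
```

The force rose to 14 N after 2 mm, so the tray has met its stop. I'll back off, lift clear and check.

>>> carry_out(moves=[{"jaw": 0,"linear": [-0.3,0,0],"dr": [0,0,0]},{"jaw": 0,"linear": [-1,0,0],"dr": [0,0,0]},{"jaw": 0,"linear": [-2.2,0,-0.5],"dr": [0,0,0]},{"jaw": 0,"linear": [-3.5,0,-2],"dr": [0,0,0]},{"jaw": 0,"linear": [-4.5,0,-4],"dr": [0,0,0]},{"jaw": 0,"linear": [-5,1.5,-6],"dr": [0,0,0]},{"jaw": 0,"linear": [-5,3.5,-7],"dr": [0,0,0]},{"jaw": 0,"linear": [-5,5,-7],"dr": [0,0,0]},{"jaw": 0,"linear": [-5,5,-7],"dr": [0,0,0]}])

```text
clock: 17.68
ee_pos: [0.526, -0.0657, 0.2628]
tool_rot: [[0.987, 0.161, 0.005], [0.161, -0.987, -0.002], [0.004, 0.003, -1.0]]
ft_force: [0.1, -0.1, 0.2]
opening: -0.0003
finger_force: 0.0
```

```bash
python3 -c "
from h import *
np.set_printoptions(precision=2,suppress=True)
delta([-62,0,86])
a=save('side','side8');tray(a);b=save('scene','scene8');tray(b)
cv2.imwrite('pics/c8.png',cv2.resize(np.hstack([a['frame'][140:290,100:300],b['frame'][150:300,200:350]]),None,fx=2.2,fy=2.2,interpolation=cv2.INTER_CUBIC)[:,:,::-1])"
```

```text
clock 17.675 cab pos [-181.49 -127.52  262.85] units [ 4.73 -5.14  7.08] F [ 0.08 -0.13  0.16]
dr/10deg [ 0.01 -0.03 -0.02]
bar x min/5/25/50 [-51.24 -50.44 -48.56 -46.9 ] 95
bar x min/5/25/50 [-49.7  -48.83 -46.65 -43.58] 84
```

View pics/c8.png

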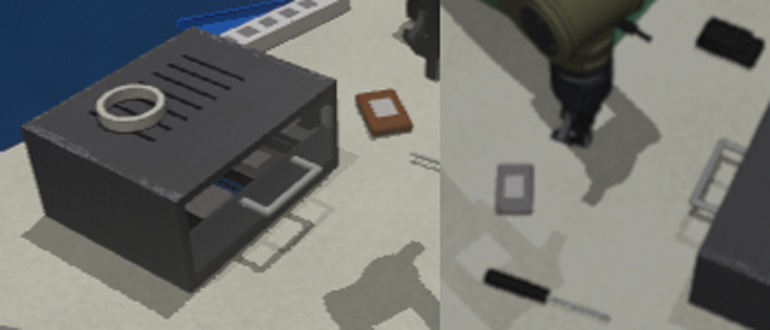

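The panel is flush and the handle at (285,185) measures about 45 mm before the face. The bystanders are where they were, and the robot is clear.

```bash
python3 -c "
from rig import r
print(r.close_job())"
```

```text
the job is handed in; nothing more can be done
None
```

The antenna is folded flat, the lever was held down while the tray started in, and the tray was pushed gently home; the job was handed in at about 17.8 s, with no verdict returned.

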